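# Pack the repair kit tray

## Task

Pack the kit tray for the next repair: lay the heat sink, the block of screw bits, the small black roll of tape and the reel of solder each into the well of the tray that is shaped for it, right side up and flat on the bottom of the well. The big roll of masking tape and the red memory module do not belong in the kit: leave them where they lie.

Things in the scene. Friction and masses are not known exactly. Their poses are not given: they have to be found in the camera images.
- heatsink: small black finned heat sink, 40 x 40 x 22 mm, lying loose on the desk fins up, about 100 g. Origin: centre of its underside; z up, x and y along its sides. To seat it, hold it by its upper half, across 40 mm, so that the fingertips stay above the insert plate.
- bit_block: red holder block with short screw bits standing in two rows: block 26 x 90 x 18 mm, bits up to 29 mm, loose, about 110 g. Origin: centre of its underside; x across the 26 mm, y along the 90 mm, z up. Hold it across the 26 mm sides with the fingertips 9 to 12 mm above its underside (the bits take no part in contact). Not the one at the far back edge of the desk.
- electrical_tape: roll of black electrical tape lying flat, the smaller of the two tape rolls: 61 mm across, 19 mm high, loose, about 50 g, grasped across the outside. Origin: centre of its underside (within 1 mm); z up.
- spool_axis (a point): Reel of solder wire with blue flanges, standing on one flange: 52 mm across, 34 mm high, loose, about 170 g; a short wire end (no obstacle) sticks out at its -y side. The point is the centre of the underside, on the reel's axis; z up. It acts as a plain cylinder: hold it across the 52 mm, fingertips about 11 mm above its underside.
- masking_tape: roll of cream masking tape lying flat, a look-alike that does not belong in the tray: 99 mm across, 25 mm high, loose, in the front half of the desk (not the one in the far corner). Origin: centre of its underside.
- memory_module: flat red memory module, a look-alike that does not belong in the tray: 32 x 133 x 8 mm, loose. Origin: centre of its underside; y along its length.
- heatsink_insert: White plate 112 x 88 x 12 mm, one of four fixed side by side in the low kit tray; its top is 15 mm above the desk, the tray rim lower. Origin: centre of its underside (3 mm above the desk); x along the 112 mm, y along the 88 mm, z up. In its middle a square well 52 x 52 mm, 7 mm deep, flat floor 5 mm above the origin (8 mm above the desk), for the heat sink.
- bits_insert: White plate 112 x 88 x 12 mm, one of four fixed side by side in the low kit tray; its top is 15 mm above the desk, the tray rim lower. Origin: centre of its underside (3 mm above the desk); x along the 112 mm, y along the 88 mm, z up. In its middle an oblong well 102 mm (x) by 38 mm (y), 7 mm deep, flat floor 5 mm above the origin (8 mm above the desk), for the bit block, lengthwise.
- tape_insert: White plate 112 x 88 x 12 mm, one of four fixed side by side in the low kit tray; its top is 15 mm above the desk, the tray rim lower. Origin: centre of its underside (3 mm above the desk); x along the 112 mm, y along the 88 mm, z up. In its middle the larger round well, 76 mm across, 7 mm deep, flat floor 5 mm above the origin (8 mm above the desk), for the black tape.
- spool_insert: White plate 112 x 88 x 12 mm, one of four fixed side by side in the low kit tray; its top is 15 mm above the desk, the tray rim lower. Origin: centre of its underside (3 mm above the desk); x along the 112 mm, y along the 88 mm, z up. In its middle the smaller round well, 62 mm across, 7 mm deep, flat floor 5 mm above the origin (8 mm above the desk), for the solder reel.
Mind the look-alikes: they are no part of the job. Of the things that look like the heatsink, take the one that is farthest from the robot's base at the start.

How it is judged:
At the end, for the whole second after the job is handed in: Heat sink, bit block, black tape and solder reel each lie in their own well: centre within 12 mm of the well's, underside on its floor (at most 3.5 mm above), tilt under 0.08 rad, released, at rest. Masking tape and memory module are within 30 mm of where they began (horizontal distance between heatsink and heatsink_insert below 0.012 m and z of heatsink in the frame of heatsink_insert below 0.0085 m and angle between each of heatsink, bit_block, electrical_tape, spool_axis's own z axis and vertical below 0.08 rad and linear speed of each of heatsink, bit_block, electrical_tape below 0.02 m/s and horizontal distance between bit_block and bits_insert below 0.012 m and z of bit_block in the frame of bits_insert below 0.0085 m and horizontal distance between electrical_tape and tape_insert below 0.012 m and z of electrical_tape in the frame of tape_insert below 0.0085 m and horizontal distance between spool_axis and spool_insert below 0.012 m and z of spool_axis in the frame of spool_insert below 0.0085 m and distance of each of masking_tape, memory_module from where it was at the start of the episode below 0.03 m); the robot touches nothing.
It fails at once if the masking tape or the memory module is moved more than 30 mm (distance of any of masking_tape, memory_module from where it was at the start of the episode above 0.03 m).
It also fails if it takes over 102 s, if anything falls off the work surface, if the arm or the gripper's body presses on something with over 40 N, if the wrist force passes 120 N, or if a joint passes its speed limit or range.

## Robot

A 6-joint arm with a two-finger parallel gripper is mounted at the origin on a cart in front of the work surface, level with it; the furniture and walls round the work are solid. World frame = base frame: x ahead of the robot, y to its left, z up, the work surface at z = 0. Lengths are in m, angles in rad, forces in N, time in s.
With the tool pointing down it reaches from about 0.4 to 0.825 m from the base axis. Payload 7 kg.
Tool frame: the origin (TCP) lies on the centre line of the jaws, within the pads' length; the fingertips stand tip_reach ahead of it and the grasp point (between the pads) is the TCP (tip_reach is the distance from the TCP to the fingertips, in m); z points along the fingers, y is the line along which they close (so a half turn about z gives the same grasp; the last joint's range is limited). The gripper opens to 88 mm and grips with 3 to 60 N. Pads are 19 mm wide; open, the fingers measure 130 mm over their backs; the gripper's body (78 mm by 193 mm) begins 47 mm behind the grasp point.
Start: joints at [1.552, 0.359, 0.012, 0, -1.224, -0.288], TCP at [0.204, 0.643, 0.246] pointing down, gripper open.
Joint ranges: [-3.07, 3.07], [-1.43, 2.12], [-1.02, 1.25], [-3.03, 1.67], [-3.05, -0], [-3.03, 3.03]. Speed limits (rad/s): [2.39, 2.39, 3.01, 3.14, 3.14, 3.14].

## Interface

Orientations are given as [roll, pitch, yaw] about the fixed x, y, z axes, in that order (R = Rz(yaw) Ry(pitch) Rx(roll)).
In Python, from station import get_state, grab_frame, calibration, job_done, find_in, mark_of, tip_reach gives the robot as it stands.
- The arm moves only by the shell command python3 -m handwheel 'ROWS' [OPENING] [FORCE]. ROWS is JSON, a list of rows, each an object with "delta_pos": the shift along the world's x, y, z in units of 30 mm (1.0 is 30 mm), a list of three; "dr": the turn, a rotation vector about the world's x, y, z in degrees, a list of three. In form: [{"delta_pos": [tx, ty, tz], "dr": [rx, ry, rz]}, ...]. A call has 1 to 10 rows; each row shifts and turns the commanded pose from where the row before left it; what a row does not reach is not made up. A row lasts 1/10 s, in which the tool goes at most 50 mm and 8.59 degrees, less where a joint would pass 70% of its speed; a pose out of reach is approached as far as the arm can. A call is refused whole if a number of a shift passes 1 or a number of a turn 8.59, either way. A call with a gripper value outside its range is refused whole. OPENING is the closure, from -1 (fully open) to 1 (shut), set as the call begins (- or left out, the last holds). The fingers move at their own pace and stop on an object; FORCE is the grip in N (left out, the last holds). Time passes only in rows, so rows that do not move let the fingers close. It gives the time, the measured TCP pose, the force, the opening and the grip force at its end, in the units of the state.
- get_state(): the state, without advancing time (a new reading comes with each control period).
- grab_frame(name): name is "side" or "top"; returns the picture (480x640x3 uint8, red, green, blue); there is no depth.
- calibration(name): a dict with "fx", "fy", "cx", "cy" (pixels), "k1" (the pictures are not rectified: a ray, as slopes to the right and down, at radius r is drawn at 1 + k1 r^2 times it, then the intrinsics apply), "extrinsics" (4x4, takes a point from world to camera coordinates). Camera axes: x right, y down, z forward; pixel columns grow to the right and rows downward; lengths in m; the calibration is good to about 2 mm. A picture is of the moment at which its call begins. calibration takes no time and is no camera call.
- job_done(): hands the job in; it is judged then, once.
Trained networks look in the newest picture that a camera, given by its name, has taken for a name from the list of things; names that differ only in an ending like _2 or _b are one class to them, and where a whole thing is asked for, a point or a joint stands for the part that bears it (a point fixed in the world has none). Each returns a list of dicts, best first, with "conf" (0 to 1); they miss things now and then, are a little off and sometimes report something else, mostly with a low value. They report only what shows in the picture. A call takes as long as a camera call. They do not tell look-alikes from the thing itself.
- find_in(camera, query): "location" ([column, row] in pixels, amid what is visible of it).
- mark_of(camera, query): "location" ([column, row] in pixels: a listed point, or the origin of a listed thing).
The state is a dict: "t": time; "q": joint angles; "qd": joint speeds; "joint_efforts": joint torques, N m; "eef_pos": TCP position; "ee_rot": TCP orientation; "force": force on the tool from outside, world axes, zero at the start; "moment": the same for the moment, N m; "width": finger opening in m; "gripper_force": force on a finger pad.
Only numpy, scipy, OpenCV 4.12 (cv2) and the standard library are available. Lean on these libraries where they do the work, as an engineer would, in place of code of your own. Each camera call takes 0.05 s, during which the arm holds its last target. There are 200 camera calls.

## Working session

There is one attempt and no reset: what is moved stays moved. The work goes in short steps, Python scripts to look and compute and a shell command to move; the robot and the scene stay as the last step left them, time stands still between calls to the robot, and variables do not carry over. Pictures are saved under pics/ and viewed, at most 14 in all, crops included, and the job is handed in when it is done.

```bash
mkdir -p pics
cat > h.py <<'E'
import numpy as np, cv2
from station import *
def ray(cam,uv):
    c=calibration(cam); E=np.array(c["extrinsics"])
    d=np.array([(uv[0]-c["cx"])/c["fx"],(uv[1]-c["cy"])/c["fy"]]); p=d.copy()
    for _ in range(30): p=d/(1+c["k1"]*(p@p))
    R,t=E[:3,:3],E[:3,3]
    return -R.T@t, R.T@np.array([p[0],p[1],1])
def at(cam,uv,z):
    o,d=ray(cam,uv); return o+d*(z-o[2])/d[2]
def proj(cam,P):
    c=calibration(cam); E=np.array(c["extrinsics"]); q=E[:3,:3]@np.array(P)+E[:3,3]
    p=q[:2]/q[2]; p=p*(1+c["k1"]*(p@p)); return np.array([p[0]*c["fx"]+c["cx"],p[1]*c["fy"]+c["cy"]])
E
python3 - <<'E'
from h import *
for c in("top","side"):
    cv2.imwrite(f"pics/{c}0.png",grab_frame(c)[:,:,::-1]); print(c,ray(c,(320,240)))
    for n,z in dict(heatsink=0,bit_block=0,electrical_tape=0,spool_axis=0,masking_tape=0,memory_module=0,heatsink_insert=.003,bits_insert=.003,tape_insert=.003,spool_insert=.003).items():
        for m in mark_of(c,n)[:4]: print(n,round(m["conf"],2),np.round(m["location"]),np.round(at(c,m["location"],z)[:2],3))
s=get_state();print(s["t"],s["eef_pos"],s["ee_rot"],s["width"],tip_reach)
E
```

```text
top (array([ 0.30663969, -0.13617171,  1.09326405]), array([ 0.16721334, -0.00106175, -0.98617377]))
heatsink 0.68 [446. 261.] [ 0.451 -0.366]
heatsink 0.56 [220. 317.] [0.355 0.042]
bit_block 0.85 [310. 258.] [ 0.458 -0.119]
electrical_tape 0.58 [186. 261.] [0.455 0.104]
spool_axis 0.67 [246. 266.] [ 0.446 -0.002]
memory_module 0.83 [458. 187.] [ 0.589 -0.396]
heatsink_insert 0.78 [218. 179.] [0.608 0.05 ]
bits_insert 0.56 [363. 178.] [ 0.607 -0.219]
tape_insert 0.69 [267. 177.] [ 0.611 -0.04 ]
spool_insert 0.64 [313. 180.] [ 0.605 -0.126]
side (array([0.46401681, 0.56992804, 0.6283274 ]), array([ 0.01419247, -0.75824633, -0.65207573]))
heatsink 0.63 [332. 220.] [ 0.453 -0.226]
heatsink 0.59 [330. 182.] [ 0.456 -0.368]
heatsink 0.3 [248. 283.] [ 0.609 -0.043]
bit_block 0.79 [326. 256.] [ 0.467 -0.114]
bit_block 0.7 [256. 223.] [ 0.611 -0.219]
bit_block 0.41 [338. 299.] [ 0.445 -0.002]
electrical_tape 0.67 [333. 348.] [0.456 0.102]
spool_axis 0.68 [340. 299.] [ 0.442 -0.001]
masking_tape 0.64 [331. 219.] [ 0.455 -0.228]
memory_module 0.93 [279. 176.] [ 0.577 -0.395]
heatsink_insert 0.72 [242. 322.] [0.607 0.051]
bits_insert 0.66 [256. 222.] [ 0.611 -0.218]
bits_insert 0.57 [327. 257.] [ 0.465 -0.108]
tape_insert 0.88 [249. 284.] [ 0.606 -0.038]
spool_insert 0.88 [254. 249.] [ 0.607 -0.133]
1.1 [0.20387425 0.64344358 0.24553369] [ 3.14154580e+00 -2.37179719e-06 -3.06821978e-01] 0.08787983127428645 0.019
```

View pics/top0.png

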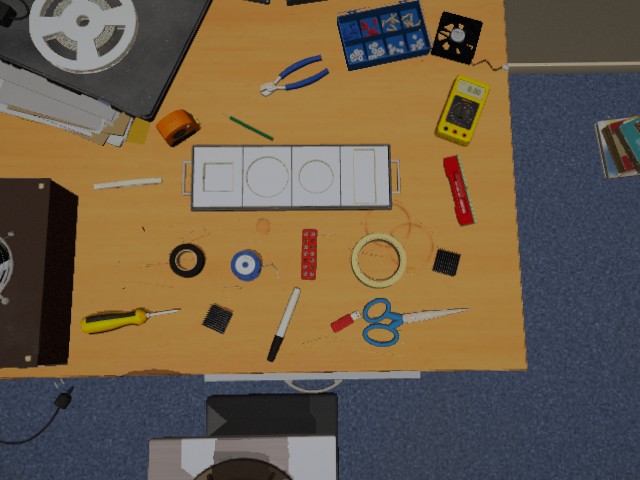

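View pics/side0.png

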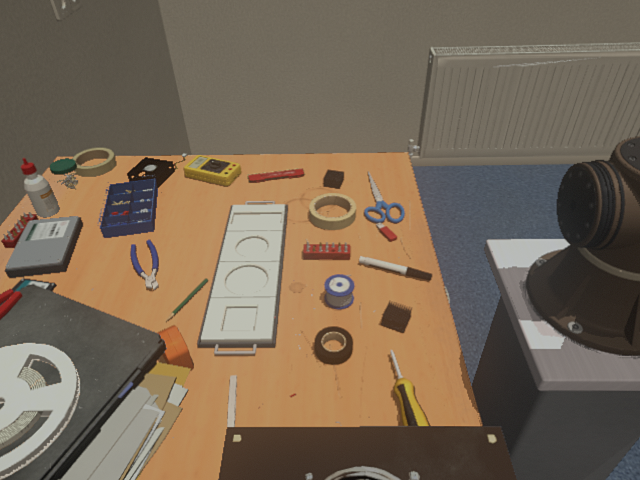

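Top view: the tray is in the middle, with wells left to right for heat sink (218,178), tape (267,177), reel (316,177) and bits (364,177). The black tape is at (186,261), reel (246,265), bit block (310,254), masking tape (378,260) and module (458,190). There are two heat sink candidates, (446,262) and (217,318). The robot base is at the bottom, near x=0, y=0. The candidates are 0.58 m and 0.36 m away, so (446,262) is the one meant.

Run:
```python
from h import *
im=cv2.imread("pics/top0.png"); hsv=cv2.cvtColor(im,cv2.COLOR_BGR2HSV)
black=(hsv[...,2]<75); red=((hsv[...,0]<6)|(hsv[...,0]>172))&(hsv[...,1]>130)&(hsv[...,2]>70); blue=(abs(hsv[...,0].astype(int)-113)<12)&(hsv[...,1]>120)
white=(hsv[...,1]<60)&(hsv[...,2]>110); cream=(hsv[...,1]<130)&(hsv[...,2]>140)
for n,m,(x,y,w,h),z in [("heatsink",black,(425,240,45,45),.022),("heatsink2",black,(190,295,55,45),.022),("bits",red,(292,220,35,70),.018),("tape",black,(160,235,50,55),.019),("reel",blue,(225,245,45,40),.034),("module",red,(435,145,50,90),.008),("tray",white,(190,140,205,75),.015),("mask",cream,(345,228,68,66),.025)]:
    s=np.zeros(m.shape,np.uint8); s[y:y+h,x:x+w]=m[y:y+h,x:x+w]*255
    cs=max(cv2.findContours(s,0,2)[0],key=cv2.contourArea)[:,0]
    P=np.array([at("top",p,z)[:2] for p in cs],np.float32)
    c,sz,a=cv2.minAreaRect(P*1000); print(n,np.round(c),np.round(sz),round(a,1),"circ",np.round(cv2.minEnclosingCircle(P*1000)[0]))
a=cv2.resize(im[225:345,180:480],None,fx=2.6,fy=2.6,interpolation=2); cv2.imwrite("pics/c.png",a)
# well outlines check
print([np.round(at("top",p,.015)[:2],3) for p in [(218,178),(267,177),(316,177),(364.5,176.5)]])
```

```text
heatsink [ 446. -362.] [41. 41.] 73.4 circ [ 446. -362.]
heatsink2 [351.  43.] [39. 39.] 64.5 circ [351.  44.]
bits [ 465. -117.] [25. 89.] 88.1 circ [ 464. -116.]
tape [454.  99.] [59. 60.] 1.4 circ [454. 100.]
reel [443.  -6.] [51. 49.] 89.3 circ [442.  -6.]
module [ 582. -392.] [130.  27.] 11.5 circ [ 582. -394.]
tray [610. -85.] [113. 357.] 0.1 circ [611. -85.]
mask [ 452. -241.] [95. 95.] 89.0 circ [ 452. -242.]
[array([0.606, 0.048]), array([ 0.607, -0.041]), array([ 0.607, -0.131]), array([ 0.607, -0.22 ])]
```

View pics/c.png

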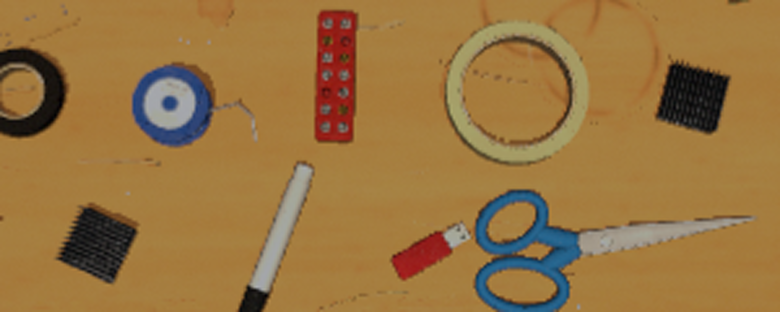

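The crop confirms the heat sink at top (446,262), the right-hand one, right of the masking tape. Before moving I check the height of the dark case the arm has to pass.

Run:
```python
from h import *
for a,b in [((41,186),(238,438)),((28,357),(492,438)),((41,186),(492,438)),((28,357),(238,438))]:
    o1,d1=ray("top",a);o2,d2=ray("side",b)
    A=np.stack([d1,-d2],1);s,r,*_=np.linalg.lstsq(A,o2-o1,rcond=None);print((o1+d1*s[0]).round(3),(o2+d2*s[1]).round(3))
s=get_state();print(s["q"],s["t"])
```

```text
[0.563 0.311 0.125] [0.563 0.311 0.124]
[0.293 0.311 0.125] [0.29  0.312 0.126]
[0.531 0.254 0.248] [0.334 0.377 0.253]
[0.294 0.291 0.17 ] [0.549 0.346 0.191]
[ 1.55207952e+00  3.58627709e-01  1.18827870e-02 -1.17360043e-05
 -1.22409700e+00 -2.88101183e-01] 1.1
```

```bash
python3 -m handwheel '[{"delta_pos":[1,-1,0],"dr":[0,0,0]},{"delta_pos":[1,-1,0],"dr":[0,0,0]},{"delta_pos":[1,-1,0],"dr":[0,0,0]},{"delta_pos":[1,-1,0],"dr":[0,0,0]},{"delta_pos":[1,-1,0],"dr":[0,0,0]},{"delta_pos":[1,-1,0],"dr":[0,0,0]},{"delta_pos":[1,-1,0],"dr":[0,0,0]},{"delta_pos":[1,-1,0],"dr":[0,0,0]},{"delta_pos":[0,-1,0],"dr":[0,0,0]},{"delta_pos":[0,-1,0],"dr":[0,0,0]}]' -0.36 20
python3 -m handwheel '[{"delta_pos":[0,-1,0],"dr":[0,0,0]},{"delta_pos":[0,-1,0],"dr":[0,0,0]},{"delta_pos":[0,-1,0],"dr":[0,0,0]},{"delta_pos":[0,-1,0],"dr":[0,0,0]},{"delta_pos":[0,-1,0],"dr":[0,0,0]},{"delta_pos":[0,-1,0],"dr":[0,0,0]},{"delta_pos":[0,-1,0],"dr":[0,0,0]},{"delta_pos":[0,-1,0],"dr":[0,0,0]},{"delta_pos":[0,-1,0],"dr":[0,0,0]},{"delta_pos":[0,-1,0],"dr":[0,0,0]}]'
python3 -c "
from h import *
print(get_state()['q'])"
```

```text
t: 2.1
eef_pos: [0.4446, 0.3419, 0.2452]
ee_rot: [3.141, 0.0, -0.308]
force: [0.1, 0.0, -0.5]
width: 0.0597
gripper_force: 0.0
t: 3.1
eef_pos: [0.4437, 0.0423, 0.2459]
ee_rot: [-3.141, -0.001, -0.307]
force: [0.4, 0.0, 0.4]
width: 0.0593
gripper_force: 0.0
[ 5.39936944e-01 -3.07194764e-02 -4.65317591e-01  7.89271349e-05
 -1.13536583e+00  7.24317914e-01]
```

```bash
python3 -m handwheel '[{"delta_pos":[0,-1,0],"dr":[0,0,0]},{"delta_pos":[0,-1,0],"dr":[0,0,0]},{"delta_pos":[0,-1,0],"dr":[0,0,0]},{"delta_pos":[0,-1,0],"dr":[0,0,0]},{"delta_pos":[0,-1,0],"dr":[0,0,0]},{"delta_pos":[0,-1,0],"dr":[0,0,0]},{"delta_pos":[0,-1,0],"dr":[0,0,0]},{"delta_pos":[0,-1,0],"dr":[0,0,0]},{"delta_pos":[0,-1,-0.5],"dr":[0,0,0]},{"delta_pos":[0,-1,-0.5],"dr":[0,0,0]}]'
python3 -m handwheel '[{"delta_pos":[0,-1,-0.5],"dr":[0,0,0]},{"delta_pos":[0,-1,-0.5],"dr":[0,0,0]},{"delta_pos":[0,-1,-0.5],"dr":[0,0,0]},{"delta_pos":[0.07,-0.48,-0.5],"dr":[0,0,1]},{"delta_pos":[0,0,-1],"dr":[0,0,0]},{"delta_pos":[0,0,-0.5],"dr":[0,0,0]},{"delta_pos":[0,0,0],"dr":[0,0,0]},{"delta_pos":[0,0,0],"dr":[0,0,0]}]'
python3 - <<'E'
from h import *
for c in("top","side"):
    im=grab_frame(c)[:,:,::-1]
    s=get_state(); x,y=proj(c,[.446,-.362,.01]).astype(int)
    x=min(max(x,80),560)
    cv2.imwrite(f"pics/hs_{c}.png",cv2.resize(im[y-60:y+60,x-80:x+80],None,fx=4,fy=4))
a=[cv2.imread(f"pics/hs_{c}.png") for c in("top","side")]
cv2.imwrite("pics/hs.png",cv2.resize(np.hstack(a),(800,300)))
E
```

```text
t: 4.1
eef_pos: [0.4441, -0.2579, 0.2158]
ee_rot: [-3.141, -0.002, -0.307]
force: [1.2, 0.2, -0.9]
width: 0.0595
gripper_force: 0.0
t: 4.9
eef_pos: [0.4462, -0.3612, 0.111]
ee_rot: [3.141, 0.0, -0.289]
force: [-0.3, -0.1, 0.9]
width: 0.0595
gripper_force: 0.0
```

View pics/hs.png

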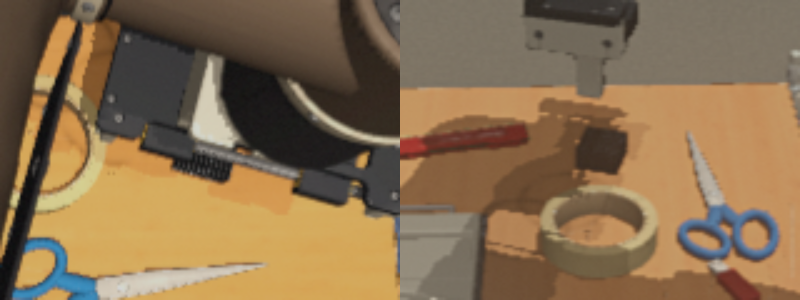

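The heat sink sits at the predicted point in the side crop (602,150), with the fingers above it and clear of the masking tape. Going down and gripping.

```bash
python3 -m handwheel '[{"delta_pos":[0,0,-1],"dr":[0,0,0]},{"delta_pos":[0,0,-1],"dr":[0,0,0]},{"delta_pos":[0,-0.03,-0.5],"dr":[0,0,0]},{"delta_pos":[0,0,-0.2],"dr":[0,0,0]},{"delta_pos":[0,0,0],"dr":[0,0,0]}]'
python3 -m handwheel '[{"delta_pos":[0,0,0],"dr":[0,0,0]},{"delta_pos":[0,0,0],"dr":[0,0,0]},{"delta_pos":[0,0,0],"dr":[0,0,0]},{"delta_pos":[0,0,0],"dr":[0,0,0]},{"delta_pos":[0,0,0],"dr":[0,0,0]},{"delta_pos":[0,0,0],"dr":[0,0,0]}]' 1 20
```

```text
t: 5.5
eef_pos: [0.4463, -0.3619, 0.0299]
ee_rot: [3.141, -0.0, -0.289]
force: [-0.2, -0.9, -1.6]
width: 0.0595
gripper_force: 0.0
t: 6.1
eef_pos: [0.4465, -0.3621, 0.0306]
ee_rot: [3.141, -0.001, -0.289]
force: [-0.9, 1.1, 6.5]
width: 0.039
gripper_force: 20.0
```

```bash
python3 -m handwheel '[{"delta_pos":[0,0,0.5],"dr":[0,0,0]},{"delta_pos":[0,0,0.8],"dr":[0,0,0]},{"delta_pos":[0,0,1],"dr":[0,0,0]},{"delta_pos":[0,0.5,0.7],"dr":[0,0,0]},{"delta_pos":[0.4,1,0],"dr":[0,0,0]},{"delta_pos":[0.5,1,0],"dr":[0,0,2]},{"delta_pos":[0.5,1,0],"dr":[0,0,2]},{"delta_pos":[0.5,1,0],"dr":[0,0,2]},{"delta_pos":[0.5,1,0],"dr":[0,0,2]},{"delta_pos":[0.5,1,0],"dr":[0,0,2]}]'
python3 -m handwheel '[{"delta_pos":[0.5,1,0],"dr":[0,0,2]},{"delta_pos":[0.5,1,0],"dr":[0,0,2]},{"delta_pos":[0.5,1,0],"dr":[0,0,2]},{"delta_pos":[0.5,1,0],"dr":[0,0,0.6]},{"delta_pos":[0.5,1,0],"dr":[0,0,0]},{"delta_pos":[0.5,1,0],"dr":[0,0,0]},{"delta_pos":[0,1,0],"dr":[0,0,0]},{"delta_pos":[0,0.63,0],"dr":[0,0,0]},{"delta_pos":[0,0,-0.5],"dr":[0,0,0]},{"delta_pos":[0,0,0],"dr":[0,0,0]}]'
python3 - <<'E'
from h import *
im=grab_frame("side")[:,:,::-1]
cv2.imwrite("pics/p1.png",cv2.resize(im[200:380,140:380],(800,600)))
im=grab_frame("top")[:,:,::-1]
cv2.imwrite("pics/p1t.png",im)
E
```

```text
t: 7.1
eef_pos: [0.5332, -0.1655, 0.1196]
ee_rot: [-3.141, 0.0, -0.114]
force: [0.6, -0.5, -0.8]
width: 0.0392
gripper_force: 20.0
t: 8.1
eef_pos: [0.6213, 0.0623, 0.1028]
ee_rot: [3.141, 0.003, 0.001]
force: [-0.0, -0.8, -1.1]
width: 0.0387
gripper_force: 20.0
```

View pics/p1.png

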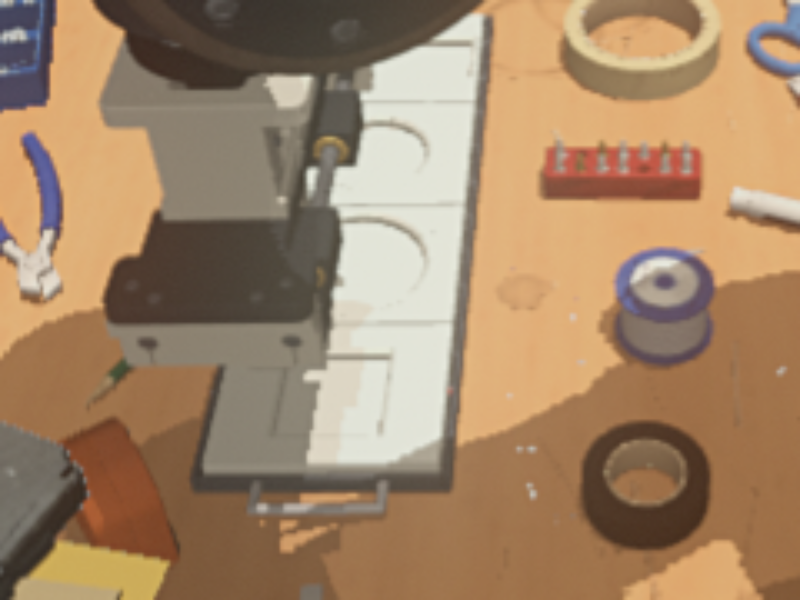

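The side view shows the heat sink well at about (240,318) and nothing in the way. The commanded move overshot by about 14 mm in x and y. I correct that and check the well's position against this picture.

```bash
python3 -c "
from h import *
print(at('side',(240,318.5),.015))
for p in [(363,224),(363,283),(352,150)]: print(at('side',(p[0]*.3+140 if 0 else 140+p[0]*.3,200+p[1]*.3) ,.015))
"
python3 -m handwheel '[{"delta_pos":[-0.44,-0.51,0],"dr":[0,0,0]},{"delta_pos":[0,0,-0.5],"dr":[0,0,0]},{"delta_pos":[0,0,-0.5],"dr":[0,0,0]},{"delta_pos":[0,0,0],"dr":[0,0,0]}]'
```

```text
[0.60833189 0.05275443 0.015     ]
[ 0.60800807 -0.06858376  0.015     ]
[ 0.60267995 -0.02352335  0.015     ]
[ 0.62176634 -0.13070901  0.015     ]
t: 8.6
eef_pos: [0.6086, 0.0456, 0.0735]
ee_rot: [3.141, 0.002, -0.001]
force: [-0.8, -0.2, -1.5]
width: 0.0391
gripper_force: 20.0
```

```bash
python3 -m handwheel '[{"delta_pos":[0,0.1,-0.4],"dr":[0,0,0]},{"delta_pos":[0,0,-0.4],"dr":[0,0,0]},{"delta_pos":[0,0,-0.2],"dr":[0,0,0]},{"delta_pos":[0,0,-0.15],"dr":[0,0,0]},{"delta_pos":[0,0,0],"dr":[0,0,0]},{"delta_pos":[0,0,0],"dr":[0,0,0]}]'
```

```text
t: 9.2
eef_pos: [0.6099, 0.0498, 0.0401]
ee_rot: [3.141, -0.0, 0.001]
force: [-0.3, -0.1, -0.7]
width: 0.0388
gripper_force: 20.0
```

```bash
python3 -m handwheel '[{"delta_pos":[-0.05,-0.06,-0.04],"dr":[0,0,0]},{"delta_pos":[0,0,0],"dr":[0,0,0]}]'
python3 -m handwheel '[{"delta_pos":[0,0,0],"dr":[0,0,0]},{"delta_pos":[0,0,0],"dr":[0,0,0]},{"delta_pos":[0,0,0],"dr":[0,0,0]},{"delta_pos":[0,0,0],"dr":[0,0,0]},{"delta_pos":[0,0,0.5],"dr":[0,0,0]},{"delta_pos":[0,0,1],"dr":[0,0,0]},{"delta_pos":[0,0,1],"dr":[0,0,0]}]' -0.3
python3 -m handwheel '[{"delta_pos":[-0.5,-0.6,0],"dr":[0,0,-1]},{"delta_pos":[-1,-1,0],"dr":[0,0,-1]},{"delta_pos":[-1,-1,0],"dr":[0,0,0]},{"delta_pos":[-1,-1,0],"dr":[0,0,0]},{"delta_pos":[-1,-1,0],"dr":[0,0,0]},{"delta_pos":[-0.3,-0.9,0],"dr":[0,0,0]},{"delta_pos":[0,0,0],"dr":[0,0,0]},{"delta_pos":[0,0,0],"dr":[0,0,0]}]'
python3 - <<'E'
from h import *
im=grab_frame("side")[:,:,::-1]
for P in [(.465,-.116,.018),(.465,-.161+.045-.013,.018)]: print(proj("side",P))
cv2.imwrite("pics/p2.png",cv2.resize(im[200:380,180:420],(800,600)))
E
```

```text
t: 9.4
eef_pos: [0.6081, 0.0478, 0.0391]
ee_rot: [-3.141, -0.0, 0.0]
force: [-0.1, -0.6, -1.4]
width: 0.039
gripper_force: 20.0
t: 10.1
eef_pos: [0.6078, 0.0478, 0.1142]
ee_rot: [3.141, 0.001, 0.0]
force: [0.8, 0.2, 0.4]
width: 0.0571
gripper_force: 0.0
t: 10.9
eef_pos: [0.4644, -0.1175, 0.1142]
ee_rot: [-3.141, -0.001, -0.036]
force: [-0.4, 1.1, 0.4]
width: 0.0571
gripper_force: 0.0
[326.3987564  248.05960344]
[326.35564293 243.57626594]
```

View pics/p2.png

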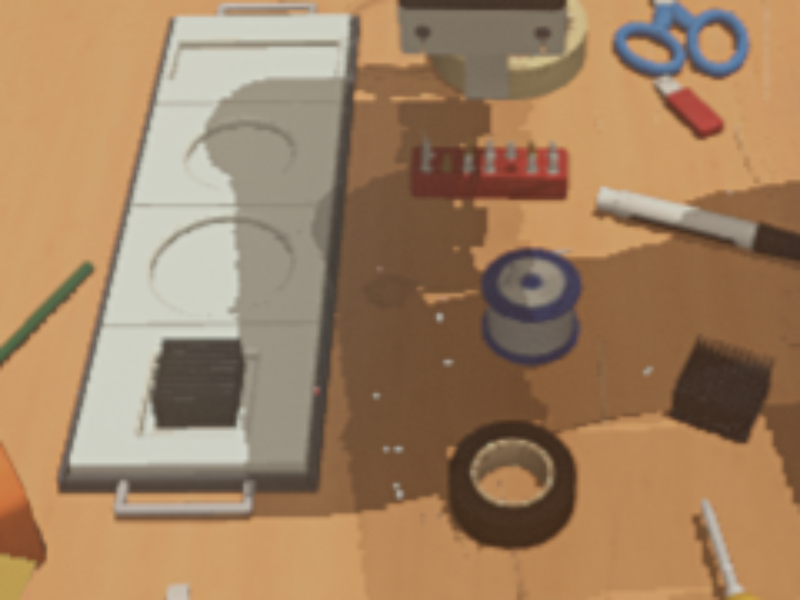

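The heat sink is seated in its well, crop (197,383). The bit block's top face is at about (326,249) in the full frame, within 1 px of my estimate, so I descend on it.

```bash
python3 -m handwheel '[{"delta_pos":[0,0,-1],"dr":[0,0,0]},{"delta_pos":[0,0,-1],"dr":[0,0,0]},{"delta_pos":[0,0.03,-0.5],"dr":[0,0,0]},{"delta_pos":[0,0,-0.3],"dr":[0,0,0]},{"delta_pos":[0,0,0],"dr":[0,0,0]}]'
python3 -m handwheel '[{"delta_pos":[0,0,0],"dr":[0,0,0]},{"delta_pos":[0,0,0],"dr":[0,0,0]},{"delta_pos":[0,0,0],"dr":[0,0,0]},{"delta_pos":[0,0,0],"dr":[0,0,0]},{"delta_pos":[0,0,0],"dr":[0,0,0]},{"delta_pos":[0,0,0],"dr":[0,0,0]}]' 1 25
```

```text
t: 11.45
eef_pos: [0.4641, -0.1157, 0.0288]
ee_rot: [3.141, 0.002, -0.034]
force: [0.5, 0.6, 0.5]
width: 0.0568
gripper_force: 0.0
t: 12.05
eef_pos: [0.4646, -0.1161, 0.0304]
ee_rot: [-3.141, -0.001, -0.034]
force: [-0.1, 0.5, 5.2]
width: 0.0253
gripper_force: 25.0
```

```bash
python3 -m handwheel '[{"delta_pos":[0,0,0.5],"dr":[0,0,0]},{"delta_pos":[0,0,0.8],"dr":[0,0,0]},{"delta_pos":[0,0,1],"dr":[0,0,1]},{"delta_pos":[0.78,-0.43,0],"dr":[0,0,1]},{"delta_pos":[1,-0.75,0],"dr":[0,0,0]},{"delta_pos":[1,-0.75,0],"dr":[0,0,0]},{"delta_pos":[1,-0.75,0],"dr":[0,0,0]},{"delta_pos":[1,-0.75,0],"dr":[0,0,0]},{"delta_pos":[0,0,0],"dr":[0,0,0]},{"delta_pos":[0,0,0],"dr":[0,0,0]}]'
python3 - <<'E'
from h import *
im=grab_frame("side")[:,:,::-1]
s=get_state();print(s["eef_pos"],s["width"])
for dx,dy in[(.051,.019),(.051,-.019),(-.051,-.019),(-.051,.019)]:
    print(proj("side",(.608+dx,-.2185+dy,.015)).round(1), end=' ')
cv2.imwrite("pics/p3.png",cv2.resize(im[160:310,180:380],(800,600)))
E
```

```text
t: 13.05
eef_pos: [0.6071, -0.2196, 0.0975]
ee_rot: [-3.141, 0.002, -0.001]
force: [-0.3, 0.3, -2.0]
width: 0.0255
gripper_force: 25.0
[ 0.60664356 -0.21903007  0.09783201] 0.02574798684754339
[231.6 223.1] [234.2 211.8] [282.4 211.3] [281.2 222.5]
```

View pics/p3.png

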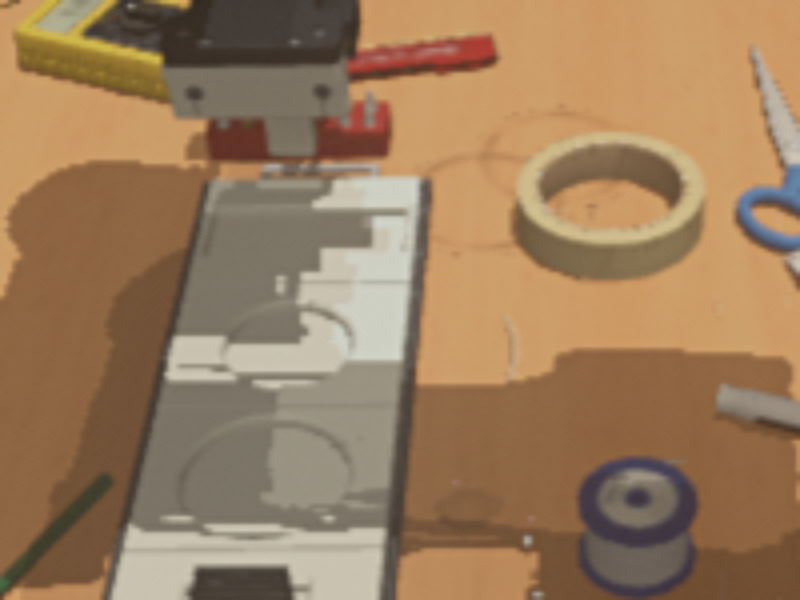

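The block is held level above the tray, and the well corners in the picture match my projection to about 1 px. Lowering.

```bash
python3 -m handwheel '[{"delta_pos":[0.05,0.02,-0.6],"dr":[0,0,0]},{"delta_pos":[0,0,-0.6],"dr":[0,0,0]},{"delta_pos":[0,0,-0.4],"dr":[0,0,0]},{"delta_pos":[0,0,-0.2],"dr":[0,0,0]},{"delta_pos":[0,0,-0.13],"dr":[0,0,0]},{"delta_pos":[0,0,0],"dr":[0,0,0]},{"delta_pos":[0,0,0],"dr":[0,0,0]}]'
python3 -m handwheel '[{"delta_pos":[0,0,0],"dr":[0,0,0]},{"delta_pos":[0,0,0],"dr":[0,0,0]},{"delta_pos":[0,0,0],"dr":[0,0,0]},{"delta_pos":[0,0,0],"dr":[0,0,0]},{"delta_pos":[0,0,0.4],"dr":[0,0,0]},{"delta_pos":[0,0,1],"dr":[0,0,0]},{"delta_pos":[0,0,1],"dr":[0,0,0]},{"delta_pos":[0,0,0],"dr":[0,0,0]}]' 0.1
```

```text
t: 13.8
eef_pos: [0.6095, -0.2185, 0.0416]
ee_rot: [3.141, -0.001, 0.001]
force: [0.1, -0.5, -0.8]
width: 0.0256
gripper_force: 25.0
t: 14.6
eef_pos: [0.6121, -0.2191, 0.1187]
ee_rot: [3.14, -0.008, 0.001]
force: [1.2, 0.5, 0.1]
width: 0.0395
gripper_force: 0.0
```

```bash
python3 -m handwheel '[{"delta_pos":[-0.5,0.5,0],"dr":[0,0,0]},{"delta_pos":[-1,1,0],"dr":[0,0,0]},{"delta_pos":[-1,1,0],"dr":[0,0,0]},{"delta_pos":[-1,1,0],"dr":[0,0,0]},{"delta_pos":[-1,1,0],"dr":[0,0,0]},{"delta_pos":[-1,1,0],"dr":[0,0,0]},{"delta_pos":[-0.13,1,0],"dr":[0,0,0]},{"delta_pos":[0,0.67,0],"dr":[0,0,0]},{"delta_pos":[0,0,0],"dr":[0,0,0]},{"delta_pos":[0,0,0],"dr":[0,0,0]}]' -0.7
python3 - <<'E'
from h import *
im=grab_frame("side")[:,:,::-1].copy()
for P in [(.443,-.004,0),(.443,-.004,.034)]:
    p=proj("side",P);print(p.round(1)); cv2.circle(im,tuple(int(round(v)) for v in p),1,(0,255,0),-1)
cv2.imwrite("pics/p4.png",cv2.resize(im[190:340,200:400],(800,600)))
E
```

```text
t: 15.6
eef_pos: [0.4404, -0.003, 0.1134]
ee_rot: [-3.141, -0.001, 0.002]
force: [0.2, -0.1, -0.4]
width: 0.0746
gripper_force: 0.0
[339.5 298.2]
[339.6 284.6]
```

View pics/p4.png

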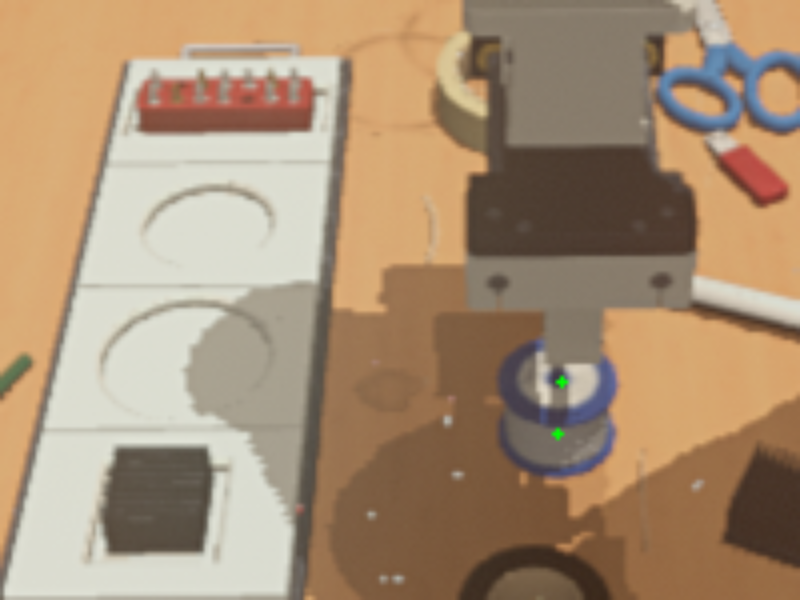

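The bit block lies in its well, and the reel's axis is where I predicted, crop (559,381). Going down on the reel.

```bash
python3 -m handwheel '[{"delta_pos":[0.07,-0.03,-1],"dr":[0,0,0]},{"delta_pos":[0,0,-1],"dr":[0,0,0]},{"delta_pos":[0,0,-0.5],"dr":[0,0,0]},{"delta_pos":[0,0,-0.28],"dr":[0,0,0]},{"delta_pos":[0,0,0],"dr":[0,0,0]}]'
python3 -m handwheel '[{"delta_pos":[0,0,0],"dr":[0,0,0]},{"delta_pos":[0,0,0],"dr":[0,0,0]},{"delta_pos":[0,0,0],"dr":[0,0,0]},{"delta_pos":[0,0,0],"dr":[0,0,0]},{"delta_pos":[0,0,0],"dr":[0,0,0]},{"delta_pos":[0,0,0],"dr":[0,0,0]}]' 1 25
```

```text
t: 16.15
eef_pos: [0.4418, -0.0052, 0.0287]
ee_rot: [3.141, 0.002, -0.001]
force: [0.0, -0.4, 0.0]
width: 0.0746
gripper_force: 0.0
t: 16.75
eef_pos: [0.4428, -0.0041, 0.0302]
ee_rot: [-3.141, -0.001, 0.001]
force: [-1.2, -0.7, 7.0]
width: 0.0503
gripper_force: 25.0
```

```bash
python3 -m handwheel '[{"delta_pos":[0,0,0.5],"dr":[0,0,0]},{"delta_pos":[0,0,0.8],"dr":[0,0,0]},{"delta_pos":[0,0,1],"dr":[0,0,0]},{"delta_pos":[0.51,-0.2,0],"dr":[0,0,0]},{"delta_pos":[1,-0.8,0],"dr":[0,0,0]},{"delta_pos":[1,-0.8,0],"dr":[0,0,0]},{"delta_pos":[1,-0.8,0],"dr":[0,0,0]},{"delta_pos":[1,-0.8,0],"dr":[0,0,0]},{"delta_pos":[1,-0.8,0],"dr":[0,0,0]},{"delta_pos":[0,0,0],"dr":[0,0,0]}]'
python3 -m handwheel '[{"delta_pos":[0,0,-0.6],"dr":[0,0,0]},{"delta_pos":[0,0,-0.6],"dr":[0,0,0]},{"delta_pos":[0,0,-0.1],"dr":[0,0,0]},{"delta_pos":[0,0,0],"dr":[0,0,0]},{"delta_pos":[0,0,0],"dr":[0,0,0]}]'
```

```text
t: 17.75
eef_pos: [0.6105, -0.1327, 0.0976]
ee_rot: [3.141, -0.0, -0.002]
force: [-1.6, 0.6, -1.9]
width: 0.0504
gripper_force: 25.0
t: 18.25
eef_pos: [0.6081, -0.1301, 0.0604]
ee_rot: [3.141, -0.001, 0.001]
force: [-0.4, -0.2, -1.4]
width: 0.0505
gripper_force: 25.0
```

```bash
python3 -m handwheel '[{"delta_pos":[0,0,-0.4],"dr":[0,0,0]},{"delta_pos":[0,0,-0.2],"dr":[0,0,0]},{"delta_pos":[0,0,-0.13],"dr":[0,0,0]},{"delta_pos":[0,0,0],"dr":[0,0,0]},{"delta_pos":[0,0,0],"dr":[0,0,0]},{"delta_pos":[0,0,0],"dr":[0,0,0]}]'
python3 -m handwheel '[{"delta_pos":[0,0,0],"dr":[0,0,0]},{"delta_pos":[0,0,0],"dr":[0,0,0]},{"delta_pos":[0,0,0],"dr":[0,0,0]},{"delta_pos":[0,0,0],"dr":[0,0,0]},{"delta_pos":[0,0,0.4],"dr":[0,0,0]},{"delta_pos":[0,0,1],"dr":[0,0,0]},{"delta_pos":[0,0,1],"dr":[0,0,0]},{"delta_pos":[0,0,0],"dr":[0,0,0]}]' -0.41
```

```text
t: 18.85
eef_pos: [0.6072, -0.1302, 0.0382]
ee_rot: [3.141, 0.001, 0.001]
force: [-3.5, 1.9, 6.4]
width: 0.0503
gripper_force: 25.0
t: 19.65
eef_pos: [0.6106, -0.1304, 0.1151]
ee_rot: [3.141, -0.008, 0.001]
force: [1.0, -0.2, 0.0]
width: 0.0618
gripper_force: 0.0
```

```bash
python3 -m handwheel '[{"delta_pos":[-0.4,0.5,0],"dr":[0,0,0]},{"delta_pos":[-0.8,1,0],"dr":[0,0,0]},{"delta_pos":[-0.8,1,0],"dr":[0,0,0]},{"delta_pos":[-0.8,1,0],"dr":[0,0,0]},{"delta_pos":[-0.8,1,0],"dr":[0,0,0]},{"delta_pos":[-0.8,1,0],"dr":[0,0,0]},{"delta_pos":[-0.8,1,0],"dr":[0,0,0]},{"delta_pos":[0,1,0],"dr":[0,0,0]},{"delta_pos":[0,0.2,0],"dr":[0,0,0]},{"delta_pos":[0,0,0],"dr":[0,0,0]}]' -1
python3 - <<'E'
from h import *
im=grab_frame("side")[:,:,::-1].copy()
for P in [(.454,.101,.019),(.454+.0305,.101,.010),(.454-.0305,.101,.01)]:
    p=proj("side",P); cv2.circle(im,tuple(int(round(v)) for v in p),1,(0,255,0),-1)
cv2.imwrite("pics/p5.png",cv2.resize(im[220:400,180:420],(800,600)))
print(get_state()["eef_pos"])
E
```

```text
t: 20.65
eef_pos: [0.4518, 0.1018, 0.1102]
ee_rot: [-3.141, -0.001, 0.003]
force: [0.7, 0.5, -0.1]
width: 0.0877
gripper_force: 0.0
[0.45165527 0.10090496 0.10986876]
```

View pics/p5.png

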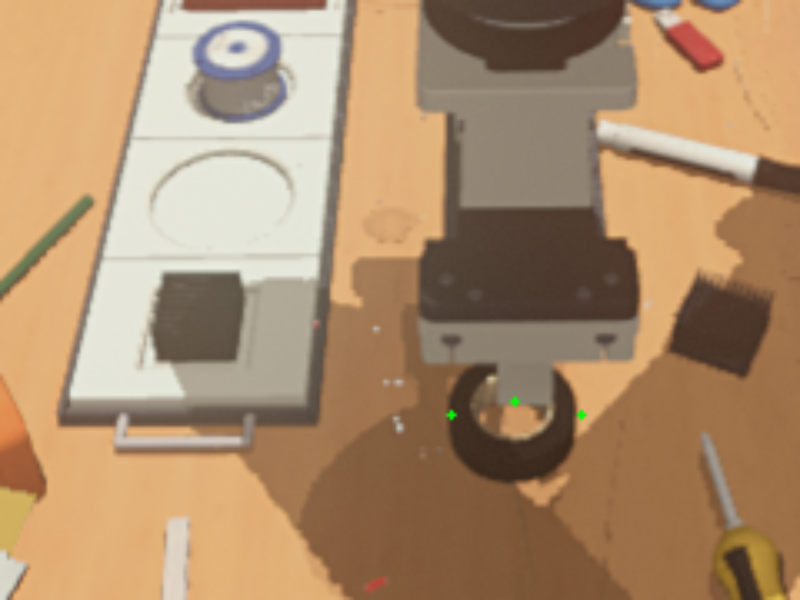

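The reel stands in its well, crop (238,75). The tape is centred at crop (512,420), about 1.5 mm farther in +x than predicted, so I adjust for that and grip it.

```bash
python3 -m handwheel '[{"delta_pos":[0.12,-0.02,-1],"dr":[0,0,0]},{"delta_pos":[0,0,-0.9],"dr":[0,0,0]},{"delta_pos":[0,0,-0.5],"dr":[0,0,0]},{"delta_pos":[0,0,-0.28],"dr":[0,0,0]},{"delta_pos":[0,0,0],"dr":[0,0,0]}]'
python3 -m handwheel '[{"delta_pos":[0,0,0],"dr":[0,0,0]},{"delta_pos":[0,0,0],"dr":[0,0,0]},{"delta_pos":[0,0,0],"dr":[0,0,0]},{"delta_pos":[0,0,0],"dr":[0,0,0]},{"delta_pos":[0,0,0],"dr":[0,0,0]},{"delta_pos":[0,0,0],"dr":[0,0,0]}]' 1 20
```

```text
t: 21.2
eef_pos: [0.4548, 0.0989, 0.0284]
ee_rot: [3.14, 0.002, -0.001]
force: [0.1, -0.3, 0.0]
width: 0.0876
gripper_force: 0.0
t: 21.8
eef_pos: [0.4557, 0.1005, 0.0298]
ee_rot: [-3.141, -0.001, 0.001]
force: [-1.2, 0.2, 6.3]
width: 0.0591
gripper_force: 20.0
```

```bash
python3 -m handwheel '[{"delta_pos":[0,0,0.5],"dr":[0,0,0]},{"delta_pos":[0,0,0.8],"dr":[0,0,0]},{"delta_pos":[0,0,1],"dr":[0,0,0]},{"delta_pos":[0.28,-0.33,0.3],"dr":[0,0,0]},{"delta_pos":[0.8,-0.8,0],"dr":[0,0,0]},{"delta_pos":[1,-0.9,0],"dr":[0,0,0]},{"delta_pos":[1,-0.9,0],"dr":[0,0,0]},{"delta_pos":[1,-0.9,0],"dr":[0,0,0]},{"delta_pos":[1,-0.9,0],"dr":[0,0,0]},{"delta_pos":[0,0,0],"dr":[0,0,0]}]'
python3 -m handwheel '[{"delta_pos":[0,0,-0.6],"dr":[0,0,0]},{"delta_pos":[0,0,-0.6],"dr":[0,0,0]},{"delta_pos":[0,0,-0.3],"dr":[0,0,0]},{"delta_pos":[0,0,0],"dr":[0,0,0]},{"delta_pos":[0,0,0],"dr":[0,0,0]}]'
```

```text
t: 22.8
eef_pos: [0.6103, -0.0446, 0.1064]
ee_rot: [3.141, -0.0, -0.002]
force: [-0.6, -0.4, -1.0]
width: 0.0591
gripper_force: 20.0
t: 23.3
eef_pos: [0.6078, -0.0415, 0.0626]
ee_rot: [3.141, -0.0, 0.001]
force: [0.1, -0.1, -0.1]
width: 0.0591
gripper_force: 20.0
```

```bash
python3 -m handwheel '[{"delta_pos":[0,0,-0.4],"dr":[0,0,0]},{"delta_pos":[0,0,-0.2],"dr":[0,0,0]},{"delta_pos":[0,0,-0.19],"dr":[0,0,0]},{"delta_pos":[0,0,0],"dr":[0,0,0]},{"delta_pos":[0,0,0],"dr":[0,0,0]}]'
python3 -m handwheel '[{"delta_pos":[0,0,0],"dr":[0,0,0]},{"delta_pos":[0,0,0],"dr":[0,0,0]},{"delta_pos":[0,0,0],"dr":[0,0,0]},{"delta_pos":[0,0,0],"dr":[0,0,0]},{"delta_pos":[0,0,0.4],"dr":[0,0,0]},{"delta_pos":[0,0,1],"dr":[0,0,0]},{"delta_pos":[0,0,1],"dr":[0,0,0]},{"delta_pos":[0,0,1],"dr":[0,0,0]},{"delta_pos":[0,0,1],"dr":[0,0,0]},{"delta_pos":[0,0,0],"dr":[0,0,0]}]' -0.5
python3 -m handwheel '[{"delta_pos":[-0.5,1,0.2],"dr":[0,0,0]},{"delta_pos":[-0.5,1,0.2],"dr":[0,0,0]},{"delta_pos":[-0.5,1,0.2],"dr":[0,0,0]},{"delta_pos":[-0.5,1,0.2],"dr":[0,0,0]},{"delta_pos":[-0.5,1,0.2],"dr":[0,0,0]},{"delta_pos":[-0.5,1,0.2],"dr":[0,0,0]},{"delta_pos":[-0.5,1,0.2],"dr":[0,0,0]},{"delta_pos":[0,0,0],"dr":[0,0,0]},{"delta_pos":[0,0,0],"dr":[0,0,0]},{"delta_pos":[0,0,0],"dr":[0,0,0]}]'
python3 - <<'E'
from h import *
im=grab_frame("side")[:,:,::-1].copy(); a=cv2.resize(im[160:370,180:320],(400,600))
im=grab_frame("top")[:,:,::-1].copy(); b=cv2.resize(im[130:330,170:480],(400,258)); b=cv2.copyMakeBorder(b,0,342,0,0,0)
cv2.imwrite("pics/p6.png",np.hstack([a,b]))
E
```

```text
t: 23.8
eef_pos: [0.6076, -0.0418, 0.0383]
ee_rot: [3.142, 0.0, 0.0]
force: [-0.1, -0.6, -0.2]
width: 0.0589
gripper_force: 20.0
t: 24.8
eef_pos: [0.6103, -0.0416, 0.1765]
ee_rot: [-3.141, -0.009, 0.001]
force: [-0.1, -0.3, 0.3]
width: 0.0658
gripper_force: 0.0
t: 25.8
eef_pos: [0.5027, 0.1677, 0.2126]
ee_rot: [3.141, 0.0, 0.0]
force: [0.6, 0.3, -0.2]
width: 0.0659
gripper_force: 0.0
```

View pics/p6.png

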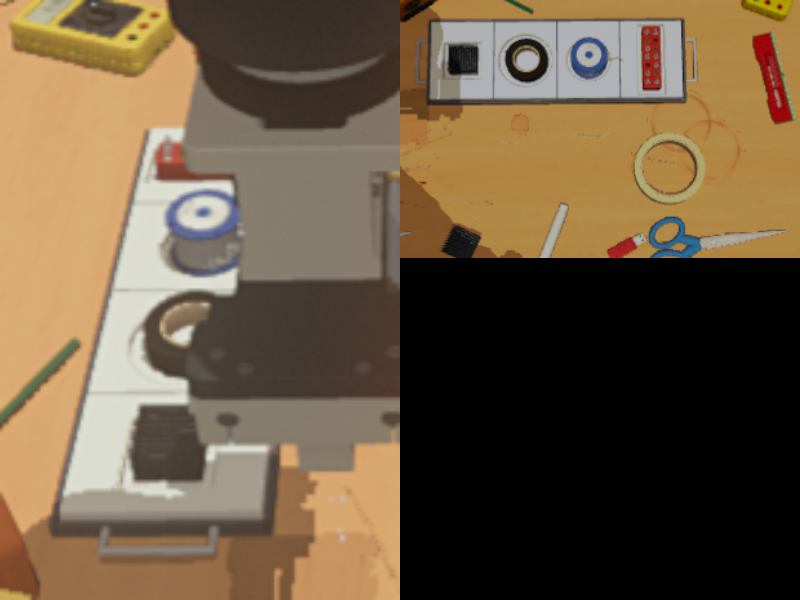

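The top view shows all four items centred in their wells, with the masking tape and module unmoved. I check the numbers before handing in.

Run:
```python
from h import *
im=grab_frame("top")[:,:,::-1]; hsv=cv2.cvtColor(np.ascontiguousarray(im),cv2.COLOR_BGR2HSV)
black=(hsv[...,2]<75); red=((hsv[...,0]<6)|(hsv[...,0]>172))&(hsv[...,1]>130)&(hsv[...,2]>70); blue=(abs(hsv[...,0].astype(int)-113)<12)&(hsv[...,1]>120)
for n,m,(x,y,w,h),z in [("heatsink",black,(197,155,40,45),.03),("tape",black,(246,150,42,55),.027),("reel",blue,(297,150,40,50),.042),("bits",red,(345,148,40,58),.026),("module",red,(435,145,50,90),.008)]:
    s=np.zeros(m.shape,np.uint8); s[y:y+h,x:x+w]=m[y:y+h,x:x+w]*255
    cs=max(cv2.findContours(s,0,2)[0],key=cv2.contourArea)[:,0]
    P=np.array([at("top",p,z)[:2] for p in cs],np.float32)*1000
    c,sz,a=cv2.minAreaRect(P); print(n,np.round(c),np.round(sz),round(a,1))
```

```text
heatsink [606.  45.] [40. 41.] 89.8
tape [606. -44.] [61. 58.] 44.1
reel [ 605. -131.] [47. 56.] 89.6
bits [ 608. -219.] [26. 88.] 89.5
module [ 582. -392.] [130.  26.] 11.2
```

```bash
python3 -c "
from station import *
print(job_done())"
```

```text
the job is handed in; nothing more can be done
None
```

The heat sink, bit block, black tape and solder reel each measured within about 4 mm of their well centres from the top camera and look seated. The masking tape and memory module were not moved, and the job was handed in at about 26 s; no verdict came back.

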